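Take the round cheese board down from the drying rack and lay it on the serving tray

TASK

Take the round cheese board down from the drying rack: slide it up the slope until the stud's head comes into the wide end of its keyhole, lift it off, then lay it flat on the floor of the serving tray in the space beside the bowl and let go. Do not drop it, and leave the square board hanging and the jars and the bowl where they are.

Things in the scene. Friction and masses are not known exactly. Their poses are not given: they have to be found in the camera images.
- round_board: Round wooden cheese board, 18 mm thick, 200 mm long in all, 0.13 to 0.25 kg, hung flat on the rack's slope by the keyhole in its handle. Origin: centre of its 120 mm disc, on the back face (against the rack). x along the handle (up the slope while hung), y across, z out of the front face, which is at z = 18 mm. Handle 46 mm wide, ending at x = 140 mm. Both faces are alike.
- neck (a point): Middle of the solid neck of the round board's handle, half way through its thickness (board x = 68 mm, z = 9 mm): the place to grip, across the 46 mm width. Solid from x = 55 mm (disc) to 78 mm (keyhole).
- wide_end (a point): Centre of the round wide end, 24 mm across, of the round board's keyhole, on its back face (board x = 90 mm). The keyhole goes right through the handle; from the wide end an 11 mm wide slot runs towards the handle's tip and is closed at x = 122 mm.
- slot_end (a point): Narrow end of the round board's keyhole, on its back face (board x = 118 mm): here the stud stands while the board hangs. The board comes off after sliding 28 mm up the slope, when the stud stands at wide_end (free play about 3 mm any way).
- board_centre (a point): Centre of the round board's disc, in the middle of its thickness (9 mm from either face).
- square_board: A second wooden board, to be left hanging: the same handle, keyhole, thickness and axes, but its blade is a rectangle 120 mm long (x = -60 to 60 mm) and 104 mm wide. The two boards hang on the two studs, either way round.
- rack: Fixed steel drying rack, 336 mm wide (y), 308 deep (x), 295 high. Origin: centre of its underside. At yaw 0 its slope faces -x (the robot) and rises towards +x at 35 degrees from horizontal. The boards' backs lie on two cross rails (24 and 28 mm wide, open between; centres 150 mm apart up the slope), the upper one at the studs. Side bars at y = +-163 mm; drip pan 16 mm high below.
- shelf_edge (a point): Middle of the lower front edge of the narrow jar shelf on top of the rack (rack x = 40 mm, z = 285 mm). The shelf reaches over the boards' handles, 84 mm deep and 336 mm wide: the gripper must come in leaning, about square to the slope, not from straight above.
- stud_left (a point): Root of one of two alike studs, on the face of the upper rail where the boards' backs lie (rack x = 43, y = +75, z = 168 mm). It stands square to the slope: shank 8 mm across, 20 mm long, then a round head 18 mm across, 5.5 mm thick. To clear the head the board must be lifted 26 mm square to the slope.
- stud_right (a point): The other stud, alike (rack x = 43, y = -75, z = 168 mm).
- tray: Fixed dark wooden serving tray, outside 250 mm (x) by 340 mm (y), rim 26 mm high and 10 mm thick, so inside 230 by 320 mm; steel handles on its short ends. Origin: centre of its underside on the counter. Its floor is 8 mm above the counter. The bowl stands in its -y half; the +y half is free.
- tray_space (a point): Centre of the free space of the tray, on its floor (tray x = 0, y = +60 mm, z = 8 mm): 230 mm long along tray x and at least 180 mm wide; the board fits with its handle along tray x.
- bowl: White bowl 100 mm across and 45 mm high standing in the tray, to be left where it is. Origin: centre of its underside.
- jar_a: Clear glass jar, 48 mm across, 80 mm high, on the rack's shelf, to be left. Origin: centre of its underside.
- jar_b: Amber glass jar, 48 mm across, 100 mm high, on the rack's shelf, to be left. Origin: centre of its underside.
Mind the look-alikes: they are no part of the job. What is shaped like the round_board but green or purple is not meant.

How it is judged:
By the outcome, as a careful person would: the job done as asked, in the order asked, and still so for the second after the job is handed in, with the robot touching nothing.
It also fails if it takes over 53 s, if anything falls off the work surface, if the arm or the gripper's body presses on something with over 40 N, if the wrist force passes 120 N, or if a joint passes its speed limit or range.

ROBOT

A 6-joint arm with a two-finger parallel gripper is mounted at the origin on the work surface. World frame = base frame: x ahead of the robot, y to its left, z up, the work surface at z = 0. Lengths are in m, angles in rad, forces in N, time in s.
With the tool pointing down it reaches from about 0.35 to 0.85 m from the base axis. Payload 8.1 kg.
Tool frame: the origin (TCP) lies at the very end of the fingers, on their centre line; the grasp point (between the pads) lies 19 mm behind it; z points along the fingers, y is the line along which they close (so a half turn about z gives the same grasp; the last joint's range is limited). The gripper opens to 85 mm and grips with 20 to 120 N. Pads are 22 mm wide; open, the fingers measure 114 mm over their backs; the gripper's body (76 mm by 85 mm) begins 54 mm behind the grasp point. The pads swing forward as they close: fully open they stand 13 mm farther back than shut.
Start: joints at [-1.342, 0.13, 1.488, -0, 1.523, -0.085], TCP at [0.185, -0.571, 0.231] pointing down, gripper open.
Joint ranges: [-2.96, 2.96], [-0.89, 2.26], [0.02, 2.5], [-1.34, 4.48], [0, 2.73], [-2.66, 2.66]. Speed limits (rad/s): [2.39, 2.39, 2.79, 3.14, 3.14, 3.14].

INTERFACE

Orientations are given as a unit quaternion [x, y, z, w].
In Python, from rig import r, effector, readout, cams, ticket, nets gives the robot as it stands. Calls block until the motion is done:
- r.goto(position, orientation): joint-space move of the TCP to a pose.
- r.line_to(position, rot=None, speed=0.15, stop_force=None): straight line of the TCP; rot=None keeps the orientation; speed is the mean speed in m/s. With stop_force (N) it stops when the force on the tool has changed by that much, and returns True; else False.
- r.set_joints(angles): joint-space move.
- effector.gripper_open() and effector.grab(grasp_force=None): open the fingers fully, or close them until they stop; grasp_force is the grip in N (None keeps the last).
- r.dwell(seconds).
- r.inverse_kinematics(position, orientation): joint angles nearest the present ones, or None.
- readout.read_state(): the state.
- cams.camera(name): name is "scene" or "top"; returns a dict with "color" (384x512x3 uint8, red, green, blue), "fx", "fy", "cx", "cy" (pixels), "origin" and "orientation" of the camera in the world. Camera axes: x right, y down, z forward; pixel columns grow to the right and rows downward; lengths in m; the calibration is good to about 2 mm. A picture is of the moment at which its call begins. There is no depth.
A pose or a line that the arm cannot do raises r.Unreachable and nothing moves.
- ticket.hand_in(): hands the job in; it is judged then, once.
Trained networks look in a picture, given as the dict that the camera call returned (one of the last four; its "shot" number tells which), for a name from the list of things; names that differ only in an ending like _2 or _b are one class to them, and where a whole thing is asked for, a point or a joint stands for the part that bears it (a point fixed in the world has none). Each returns a list of dicts, best first, with "conf" (0 to 1); they miss things now and then, are a little off and sometimes report something else, mostly with a low value. They report only what shows in the picture. A call takes as long as a camera call. They do not tell look-alikes from the thing itself.
- nets.recognise(picture, thing): "centre" ([column, row] in pixels, amid what is visible of it).
- nets.mark_of(picture, thing): "centre" ([column, row] in pixels: a listed point, or the origin of a listed thing).
The state is a dict: "t": time; "joint_positions": joint angles; "joint_vel": joint speeds; "joint_torque": joint torques, N m; "tcp_pos": TCP position; "ee_rot": TCP orientation; "force": force on the tool from outside, world axes, zero at the start; "moment": the same for the moment, N m; "grip_width": finger opening in m; "finger_force": force on a finger pad.
Only numpy, scipy, OpenCV 4.12 (cv2) and the standard library are available. Lean on these libraries where they do the work, as an engineer would, in place of code of your own. Each camera call takes 0.05 s, during which the arm holds its last target. There are 200 camera calls.

## Working session

There is one attempt and no reset: what is moved stays moved. The work goes in short steps, each a Python script; the robot and the scene stay as the last script left them, time stands still between calls to the robot, and variables do not carry over. Pictures are saved under pics/ and viewed, at most 13 in all, crops included, and the job is handed in when it is done.

```bash
ls; mkdir -p pics; python3 - <<'E'
from rig import r, effector, readout, cams, ticket, nets
import cv2,numpy as np
P={n:cams.camera(n) for n in("scene","top")}
for n,p in P.items():
    cv2.imwrite(f"pics/{n}0.png",p["color"][:,:,::-1]); print(n,p["fx"],p["cx"],p["cy"],p["origin"],p["orientation"])
    for th in["round_board","square_board","rack","tray","bowl","jar_a","neck","wide_end","slot_end","board_centre","shelf_edge","stud_left","stud_right","tray_space"]:
        print(th,[(np.round(d["centre"]).tolist(),round(d["conf"],2)) for d in nets.mark_of(p,th)[:4]])
print(readout.read_state()["t"])
E
```

```text
pics
scene 480.5293688979613 256.08797238089574 185.95227974086785 [ 1.00515679 -0.71208876  1.69450449] [ 0.92578389  0.29793102 -0.07480207 -0.22037684]
round_board [([189.0, 207.0], 0.97), ([244.0, 200.0], 0.8), ([198.0, 321.0], 0.57)]
square_board [([230.0, 236.0], 0.89)]
rack [([254.0, 234.0], 0.78)]
tray [([305.0, 132.0], 0.74)]
bowl [([304.0, 153.0], 0.88)]
jar_a [([268.0, 235.0], 0.61), ([286.0, 186.0], 0.59), ([301.0, 154.0], 0.43)]
neck [([193.0, 302.0], 0.9), ([263.0, 202.0], 0.76), ([180.0, 193.0], 0.61), ([275.0, 205.0], 0.55)]
wide_end [([194.0, 295.0], 0.96), ([267.0, 205.0], 0.6), ([309.0, 121.0], 0.5), ([257.0, 243.0], 0.17)]
slot_end [([171.0, 183.0], 0.92), ([194.0, 290.0], 0.88)]
board_centre [([250.0, 201.0], 0.98), ([190.0, 208.0], 0.69), ([196.0, 320.0], 0.65)]
shelf_edge [([264.0, 212.0], 0.86)]
stud_left [([274.0, 206.0], 0.92)]
stud_right [([256.0, 241.0], 0.74), ([289.0, 185.0], 0.4)]
tray_space [([308.0, 119.0], 0.59)]
top 349.95721147829323 258.584813270107 188.5252996573266 [ 0.41934038 -0.08531068  1.15634577] [-0.69695833  0.71393187 -0.04927052  0.04607376]
round_board [([270.0, 192.0], 0.7), ([399.0, 170.0], 0.7), ([310.0, 259.0], 0.58)]
square_board [([315.0, 179.0], 0.73)]
rack [([290.0, 173.0], 0.64)]
tray [([140.0, 211.0], 0.98), ([268.0, 180.0], 0.53)]
bowl [([172.0, 192.0], 0.81), ([265.0, 158.0], 0.34)]
jar_a [([253.0, 134.0], 0.72)]
neck [([268.0, 179.0], 0.84), ([302.0, 278.0], 0.69), ([386.0, 185.0], 0.65)]
wide_end [([383.0, 189.0], 0.92), ([264.0, 164.0], 0.84), ([304.0, 285.0], 0.78), ([139.0, 210.0], 0.58)]
slot_end [([380.0, 201.0], 0.95), ([264.0, 158.0], 0.89), ([296.0, 295.0], 0.77)]
board_centre [([397.0, 163.0], 0.95), ([270.0, 195.0], 0.75), ([306.0, 258.0], 0.56)]
shelf_edge [([292.0, 144.0], 0.88)]
stud_left [([262.0, 161.0], 0.97)]
stud_right [([318.0, 146.0], 0.88)]
tray_space [([124.0, 216.0], 0.75)]
1.5
```

```bash
python3 - <<'E'
import cv2,numpy as np
a=cv2.imread("pics/scene0.png")[90:350,130:350];b=cv2.imread("pics/top0.png")[90:310,90:430]
a=cv2.resize(a,None,fx=2.2,fy=2.2,interpolation=3); b=cv2.resize(b,None,fx=2.3,fy=2.3,interpolation=3)
cv2.imwrite("pics/a.png",a);cv2.imwrite("pics/b.png",b)
E
```

```text
(no output)
```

View pics/a.png

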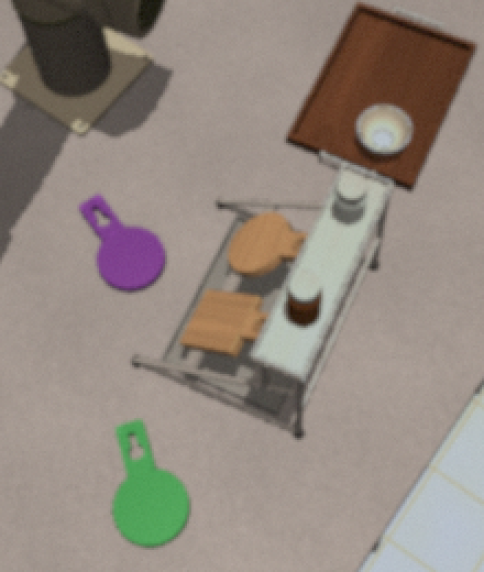

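View pics/b.png

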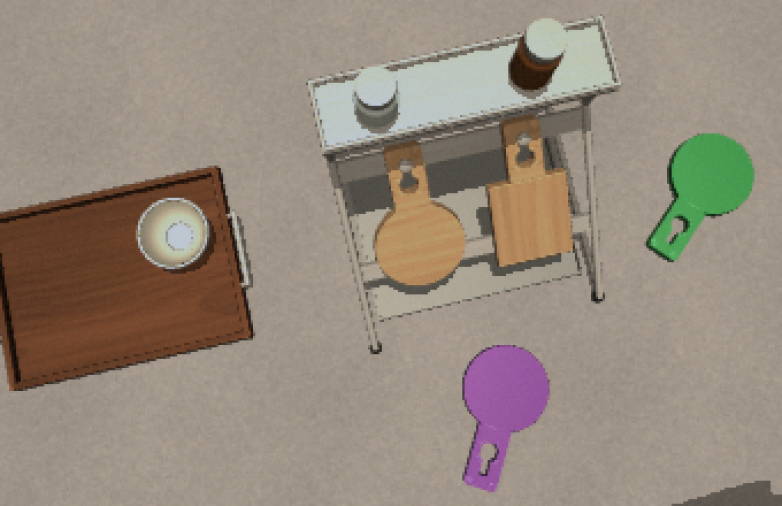

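The wooden disc on the rack, at scene (250,201) and top (271,195), is the round_board. Its look-alikes are purple at scene (189,207) and green at (198,321). Both are coloured and lie on the counter, so they are excluded. The square board hangs beside it at top (315,179). The enlarged crops confirm this, so next I fit the poses.

```bash
cat >h.py <<'E'
from rig import r, effector, readout, cams, ticket, nets
import cv2,numpy as np
from scipy.spatial.transform import Rotation as R
from scipy.optimize import least_squares
def proj(p,X):
    c=R.from_quat(p["orientation"]).inv().apply(np.atleast_2d(X)-p["origin"])
    return np.c_[p["fx"]*c[:,0]/c[:,2]+p["cx"],p["fy"]*c[:,1]/c[:,2]+p["cy"]]
def tri(ps,uv):
    f=lambda X:np.concatenate([(proj(p,X)[0]-u)for p,u in zip(ps,uv)])
    s=least_squares(f,[.5,0,.1]); return s.x,abs(s.fun).max()
def near(L,c,d=15):
    L=[q["centre"] for q in L if np.hypot(*(np.array(q["centre"])-c))<d]
    return np.array(L[0]) if L else None
E
python3 - <<'E'
from h import *
ps=[cams.camera("scene"),cams.camera("top")]
G={"stud_left":((274,206),(262,161)),"stud_right":((256,241),(318,146)),"shelf_edge":((264,212),(292,144)),"rack":((254,234),(290,173)),
"neck":((263,202),(268,179)),"board_centre":((250,201),(270,195)),"wide_end":((267,205),(264,164)),"slot_end":((271,205),(264,158)),
"tray":((305,132),(140,211)),"bowl":((304,153),(172,192)),"tray_space":((308,119),(124,216))}
M={}
for k,g in G.items():
    M[k]=[near(nets.mark_of(p,k),c) for p,c in zip(ps,g)]
    if all(m is not None for m in M[k]):
        X,e=tri(ps,M[k]); print(k,X.round(3),round(e,1),[m.round(1).tolist() for m in M[k]])
    else: print(k,M[k])
# wood mask of board: disc area centroid
def fit(loc,names,x0,zfree):
    def f(x):
        Rz=R.from_euler("z",x[2]); o=[]
        for n in names:
            X=Rz.apply(loc[n])+[x[0],x[1],x[3]if zfree else 0]
            for p,m in zip(ps,M[n]):
                if m is not None:o.extend(proj(p,X)[0]-m)
        return np.array(o)
    s=least_squares(f,x0,loss="soft_l1"); print(names,s.x.round(4),f(s.x).round(1)); return s.x
L={"stud_left":[.043,.075,.168],"stud_right":[.043,-.075,.168],"shelf_edge":[.04,0,.285],"rack":[0,0,0]}
rk=fit(L,list(L),[.5,-.15,.2,0],1);rk=fit(L,list(L),[.5,-.15,.2],0)
T={"tray":[0,0,0],"tray_space":[0,.06,.008],"bowl":[0,-.08,.008]}
fit(T,["tray","tray_space"],[.4,.3,.2],0)
E
```

```text
stud_left [ 0.637 -0.113  0.148] 1.8 [[271.9, 207.5], [264.1, 160.2]]
stud_right [ 0.665 -0.264  0.19 ] 0.7 [[254.5, 240.0], [318.0, 146.6]]
shelf_edge [ 0.65  -0.186  0.274] 1.9 [[263.5, 210.2], [293.1, 144.1]]
rack [ 0.616 -0.195  0.026] 0.6 [[255.2, 234.2], [289.2, 174.2]]
neck [ 0.59  -0.117  0.134] 0.1 [[262.2, 202.6], [266.9, 177.5]]
board_centre [ 0.544 -0.131  0.11 ] 2.6 [[252.4, 200.9], [273.2, 195.5]]
wide_end [ 0.611 -0.114  0.144] 0.4 [[267.4, 204.0], [265.4, 169.7]]
slot_end [ 0.639 -0.111  0.183] 0.5 [[275.4, 202.7], [265.2, 158.0]]
tray [0.513 0.293 0.013] 1.1 [[305.4, 131.9], [142.0, 210.4]]
bowl [0.564 0.192 0.034] 1.1 [[302.8, 152.3], [171.3, 193.4]]
tray_space [0.502 0.352 0.01 ] 0.2 [[309.5, 121.9], [123.1, 213.7]]
['stud_left', 'stud_right', 'shelf_edge', 'rack'] [ 0.6095 -0.1959  0.2027  0.0043] [ 1.9 -3.2  1.6 -0.7  1.7  1.4 -1.7  1.5  1.1 -2.1  2.6  0.1 -1.   1.2
  0.1  3.6]
['stud_left', 'stud_right', 'shelf_edge', 'rack'] [ 0.6102 -0.196   0.2009] [ 2.  -2.6  1.6 -0.7  1.8  2.  -1.9  1.6  1.3 -1.4  2.4  0.2 -0.9  1.7
  0.   3.6]
['tray', 'tray_space'] [0.5134 0.2952 0.1956] [-1.   1.7 -0.3 -0.2  0.4 -0.2 -0.2  0.3]
```

```bash
cat >>h.py <<'E'
def board_axes(yaw): # columns x up slope, y, z normal
    return (R.from_euler("z",yaw)*R.from_euler("y",-35,degrees=True)).as_matrix()
def outline(z=.018):
    t=np.linspace(.4,2*np.pi-.4,40)
    c=np.c_[.06*np.cos(t),.06*np.sin(t)]
    pts=np.vstack([c,[[.14,-.023],[.14,.023],c[0]]]); return np.c_[pts,np.full(len(pts),z)]
E
python3 - <<'E'
from h import *
ps=[cams.camera("scene"),cams.camera("top")]
obs=[(1,(253,241.3),[-.154,.163,0]),(1,(350,219.6),[-.154,-.163,0]),(0,(192.3,254),[-.154,-.163,0]),(0,(230,183),[-.154,.163,0]),(0,(265.5,287.5),[.154,-.163,0]),
(0,(271.9,207.5),[.043,.075,.168]),(0,(254.5,240),[.043,-.075,.168]),(1,(264.1,160.2),[.043,.075,.168]),(1,(318,146.6),[.043,-.075,.168]),(0,(263.5,210.2),[.04,0,.285]),(1,(293.1,144.1),[.04,0,.285])]
f=lambda x:np.concatenate([proj(ps[i],R.from_euler("z",x[2]).apply(X)+[x[0],x[1],0])[0]-u for i,u,X in obs])
s=least_squares(f,[.61,-.196,.2],loss="soft_l1");print(s.x.round(4),f(s.x).reshape(-1,2).round(1).tolist())
# board from wood colour masks: fit x,y,z,yaw by outline
masks=[]
for i,p in enumerate(ps):
    h=cv2.cvtColor(p["color"],cv2.COLOR_RGB2HSV); m=((h[...,0]>8)&(h[...,0]<22)&(h[...,1]>90)&(h[...,2]>120)).astype(np.uint8)
    n,l,st,ce=cv2.connectedComponentsWithStats(m); k=l[(201,195)[i],(250,271)[i]]
    mm=(l==k).astype(np.uint8); print(st[k],ce[k]); masks.append(mm)
def occl(i,yaw,sx): pass
x,y,w=s.x
Bm=board_axes(w); stud=R.from_euler("z",w).apply([.043,.075,.168])+[x,y,0]
o=stud-Bm[:,0]*.118
def model(q):
    B=board_axes(q[3]); return q[:3]+outline()@B.T, q[:3]+outline(0)@B.T
def cost(q):
    c=0
    for p,mm in zip(ps,masks):
        im=np.zeros((384*4,512*4),np.uint8)
        F,K=model(q); D=np.vstack([F,K])
        for P in (F,K): cv2.fillPoly(im,[np.round(proj(p,P)*4).astype(np.int32)],1)
        im=cv2.resize(im.astype(np.float32),(512,384),interpolation=cv2.INTER_AREA)
        # weight down: ignore region beyond disc (handle hidden/ holes)
        uv=proj(p,q[:3]+np.array([[.075,0,.009]])@board_axes(q[3]).T)[0]
        c+=np.abs(im-mm)[region[id(p)]].sum()
    return c
region={}
for p in ps:
    g=np.zeros((384,512),np.uint8); P=np.vstack([[o+Bm@np.array([a,b,.01])] for a in(-.085,.085) for b in(-.085,.085)])
    hull=cv2.convexHull(proj(p,P).astype(np.float32)).astype(np.int32); cv2.fillPoly(g,[hull],1); region[id(p)]=g>0
from scipy.optimize import minimize
q0=np.r_[o,w]; 
q=minimize(cost,q0,method="Nelder-Mead",options=dict(initial_simplex=np.vstack([q0]+[q0+d for d in np.diag([.012,.012,.012,.08])]),xatol=1e-4)) ;q=q.x
print("rack->board",q0.round(4),cost(q0),"mask fit",q.round(4),cost(q))
for i,(p,c) in enumerate(zip(ps,[(90,310,190,330),(90,260,230,380)])):
    k=5 if i==0 else 5
    im=p["color"][c[0]:c[1],c[2]:c[3],::-1]; k=min(600/im.shape[0],800/im.shape[1]); im=cv2.resize(im,None,fx=k,fy=k,interpolation=3).copy()
    def dr(P,col): cv2.polylines(im,[np.round((proj(p,P)-[c[2],c[0]]+.5)*k).astype(int)],False,col,1)
    for qq,col in((q0,(0,0,255)),(q,(255,255,0))):
        dr(model(qq)[0],col); B=board_axes(qq[3]); t=np.linspace(0,6.3,30); dr(qq[:3]+np.c_[.09+.012*np.cos(t),.012*np.sin(t),0*t+.018]@B.T,col)
    W=lambda P:R.from_euler("z",w).apply(P)+[x,y,0]
    dr(W([[-.154,.163,0],[-.154,-.163,0],[.154,-.163,0],[.154,.163,0],[-.154,.163,0]]),(0,255,0))
    dr(W([[.04,.168,.285],[.04,-.168,.285],[.124,-.168,.285],[.124,.168,.285],[.04,.168,.285]]),(0,255,0))
    cv2.imwrite(f"pics/o{i}.png",im)
np.save("fit.npy",np.r_[s.x,q])
E
```

```text
[ 0.6008 -0.1972  0.1799] [[-1.8, -5.3], [-2.1, -3.8], [3.0, 1.5], [4.9, 1.4], [5.8, 3.5], [-0.1, -3.4], [-1.2, 0.7], [2.3, 1.9], [-0.9, 5.2], [-1.4, -2.5], [3.4, 3.7]]
[234 187  35  27 649] [249.2742681  200.46379045]
[ 253  156   39   58 1353] [271.20620843 191.20620843]
rack->board [ 0.5345 -0.133   0.1003  0.1799] 328.8125 mask fit [ 0.5441 -0.1311  0.0994  0.1698] 129.9375
```

View pics/o1.png

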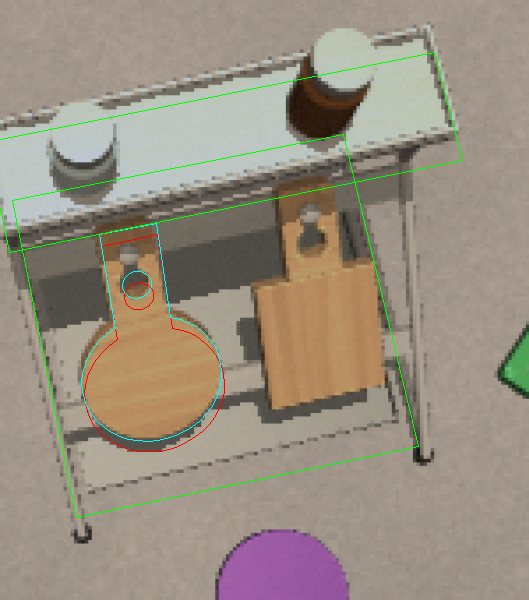

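View pics/o0.png

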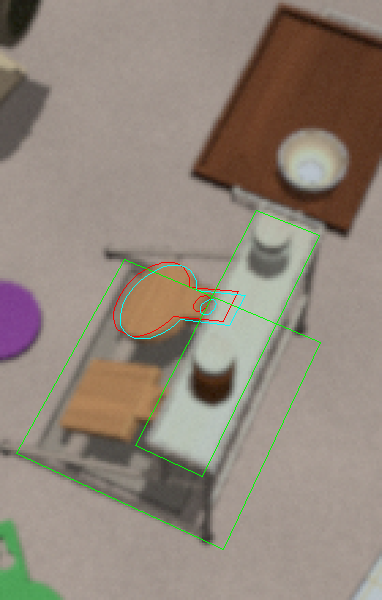

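Top crop: the cyan mask fit sits on the wooden disc (edge about (85–222, 300–440)), and the stud head shows at the slot end (130,258). The scene crop agrees. The board pose from the rack fit (0.542,-0.134,0.100) matches the mask fit (0.544,-0.131,0.099). Next I check reach and move to the pre-grasp.

```bash
cat >>h.py <<'E'
YAW=.195; O=np.array([.543,-.132,.0995]); B=board_axes(YAW)
bp=lambda x,z,y=0:O+B@np.array([x,y,z])
def gq(s): # tool z=-board z, tool x = s*board x
    return R.from_matrix(np.c_[s*B[:,0],-s*B[:,1],-B[:,2]]).as_quat()
TY=.196; TO=np.array([.5134,.2952,0])
def tq(s,h): # board flat, board x = h*tray x
    a=R.from_euler("z",TY).as_matrix()@np.diag([h,h,1]); return R.from_matrix(np.c_[s*a[:,0],-s*a[:,1],-a[:,2]]).as_quat()
def tp(h,z,x=0,y=.06): # tcp over neck (board x .068), board middle (.04) at tray x
    return TO+R.from_euler("z",TY).apply([x+h*.028,y,z])
E
python3 - <<'E'
from h import *
print(proj(cams.camera("top"),bp(.068,.009)))
for s in(1,-1):
    for n,p in(("pre",bp(.068,.12)),("grasp",bp(.068,-.002)),("slid",bp(.096,-.002)),("lift",bp(.096,.06)),("out",bp(.04,.2))):
        j=r.inverse_kinematics(p,gq(s)); print(s,n,None if j is None else np.round(j,2))
    for h in(1,-1):
        for z in(.2,.008): 
            j=r.inverse_kinematics(tp(h,z),tq(s,h)); print(s,"tray",h,z,None if j is None else np.round(j,2))
print(readout.read_state()["t"])
E
```

```text
[[268.74807234 176.05890981]]
1 pre [-0.63 -0.51  2.16  0.49  1.1   0.61]
1 grasp [-0.51 -0.21  2.13  0.54  0.82  0.58]
1 slid [-0.48 -0.18  2.06  0.51  0.82  0.63]
1 lift [-0.53 -0.33  2.09  0.48  0.96  0.65]
1 out [-0.79 -0.71  2.2   0.52  1.33  0.54]
1 tray 1 0.2 [ 0.52  0.25  1.41 -0.    1.48  1.89]
1 tray 1 0.008 [ 0.52  0.44  1.55 -0.    1.16  1.89]
1 tray -1 0.2 [ 0.55  0.12  1.56 -0.    1.46 -1.22]
1 tray -1 0.008 [ 0.55  0.32  1.7  -0.    1.12 -1.22]
-1 pre [-0.63 -0.51  2.16  0.49  1.1  -2.54]
-1 grasp [-0.51 -0.21  2.13  0.54  0.82 -2.57]
-1 slid [-0.48 -0.18  2.06  0.51  0.82 -2.51]
-1 lift [-0.53 -0.33  2.09  0.48  0.96 -2.49]
-1 out [-0.79 -0.71  2.2   0.52  1.33 -2.6 ]
-1 tray 1 0.2 [ 0.52  0.25  1.41 -0.    1.48 -1.25]
-1 tray 1 0.008 [ 0.52  0.44  1.55 -0.    1.16 -1.25]
-1 tray -1 0.2 [ 0.55  0.12  1.56 -0.    1.46  1.92]
-1 tray -1 0.008 [ 0.55  0.32  1.7  -0.    1.12  1.92]
2.85
```

```bash
python3 - <<'E'
from h import *
r.goto(bp(.05,.2),gq(1)); r.goto(bp(.068,.10),gq(1))
p=cams.camera("top"); im=p["color"][80:280,200:400,::-1]; cv2.imwrite("pics/pre.png",cv2.resize(im,None,fx=3,fy=3,interpolation=3))
s=readout.read_state(); print(s["t"],s["tcp_pos"],s["force"],s["grip_width"])
E
```

```text
5.2333 [ 0.54136016 -0.13277805  0.22097458] [ 0.33437065 -1.15952681  0.03264307] 0.08558083280467385
```

View pics/pre.png

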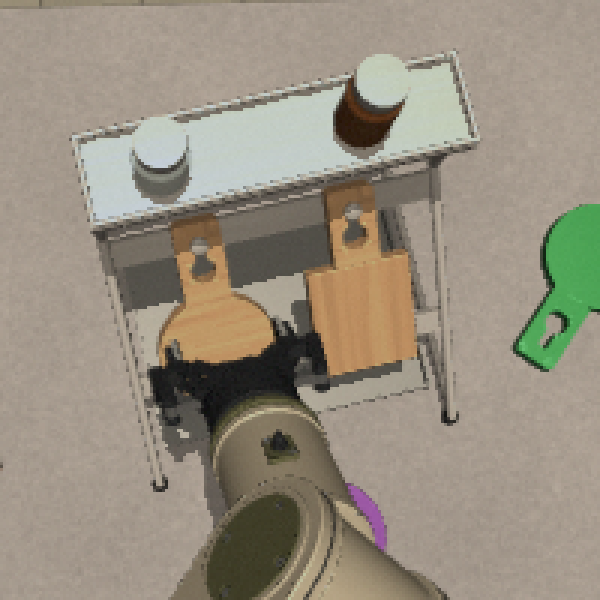

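The picture shows the gripper over the disc with the handle free of the arm. The predicted neck at crop (206,288) lies on the neck's middle. I descend and grip.

```bash
python3 - <<'E'
from h import *
hit=r.line_to(bp(.068,-.003),speed=.08,stop_force=8)
s=readout.read_state(); print(hit,s["tcp_pos"],B.T@(np.array(s["tcp_pos"])-O),s["force"])
if not hit:
    effector.grab(100); s=readout.read_state(); print(s["grip_width"],s["finger_force"],s["force"],s["moment"])
p=cams.camera("top"); im=p["color"][100:240,220:360,::-1]; cv2.imwrite("pics/grip.png",cv2.resize(im,None,fx=4,fy=4,interpolation=3)); print(s["t"])
E
```

```text
False [ 0.59951056 -0.1211097   0.13664935] [ 0.06844998 -0.00026595 -0.0025782 ] [-0.23447331  0.34524559 -0.13062134]
0.04376498757763725 101.79042410105467 [-11.16682868  -0.02938441   9.5858392 ] [0.17253688 0.94178683 0.41113042]
7.1417
```

View pics/grip.png

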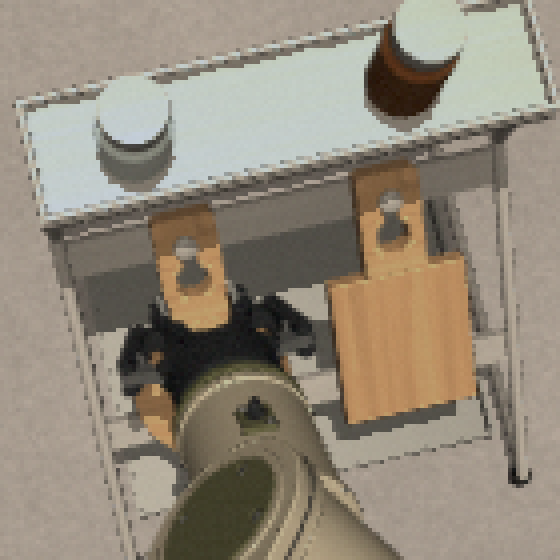

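The fingers hold the neck and the stud head shows at the slot's end, crop (186,248). Both jars and the square board are untouched. Now I slide up.

```bash
python3 - <<'E'
from h import *
t0=np.array(readout.read_state()["tcp_pos"])
def st(n):
    s=readout.read_state(); print(n,round(s["t"],2),(B.T@(np.array(s["tcp_pos"])-t0)).round(4),"F",(B.T@np.array(s["force"])).round(1),s["grip_width"].__round__(4))
print(r.line_to(t0+B[:,2]*.001,speed=.02,stop_force=30));st("unload")
print(r.line_to(t0+B@[.028,0,.001],speed=.04,stop_force=25));st("slid")
np.save("t0.npy",t0)
p=cams.camera("top"); im=p["color"][100:240,220:360,::-1]; cv2.imwrite("pics/slid.png",cv2.resize(im,None,fx=4,fy=4,interpolation=3))
E
```

```text
False
unload 7.44 [-0.0001  0.0001  0.001 ] F [-1.1  1.5 -1. ] 0.0437
False
slid 8.29 [0.0277 0.0001 0.0009] F [-1.   0.6 -0.7] 0.0437
```

View pics/slid.png

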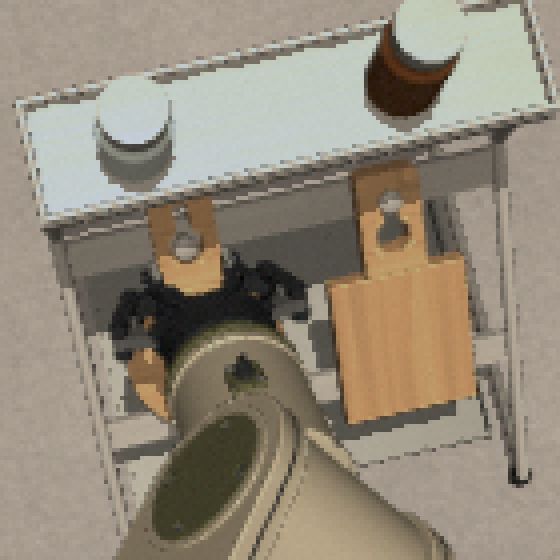

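The stud head at (186,248) now fills the wide end, with the slot above it at (182,222). I lift square to the slope.

```bash
python3 - <<'E'
from h import *
t0=np.load("t0.npy")
def st(n):
    s=readout.read_state(); print(n,round(s["t"],2),(B.T@(np.array(s["tcp_pos"])-t0)).round(4),"F",(B.T@np.array(s["force"])).round(1),s["grip_width"].__round__(4))
h=r.line_to(t0+B@[.028,0,.045],speed=.05,stop_force=10);st("lift %s"%h)
if not h:
    h=r.line_to(t0+B@[-.02,0,.16],speed=.12,stop_force=15);st("out %s"%h)
p=cams.camera("top"); cv2.imwrite("pics/out.png",cv2.resize(p["color"][60:320,60:400,::-1],None,fx=2.2,fy=2.2,interpolation=3))
E
```

```text
lift False 9.38 [0.0277 0.0001 0.0448] F [-0.9 -0.  -1. ] 0.0439
out False 10.57 [-0.0202  0.0002  0.1595] F [-0.9 -0.  -2. ] 0.0438
```

View pics/out.png

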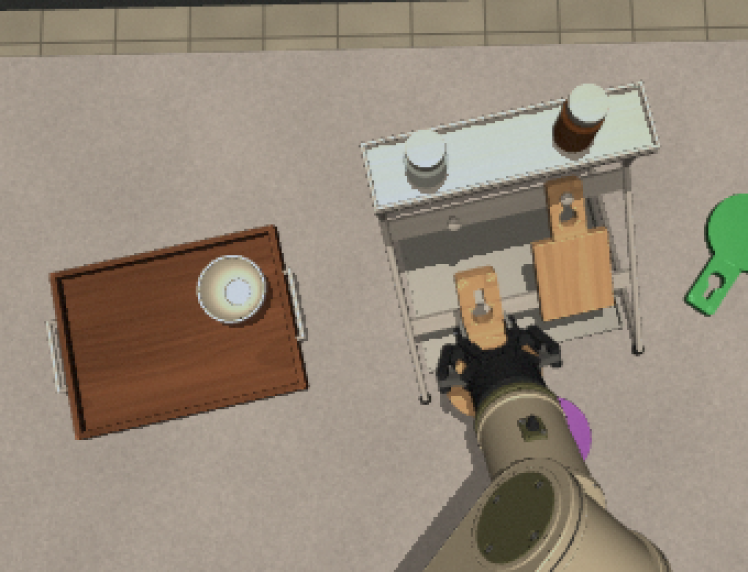

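The board is off; the bare stud shows at (453,222). The square board, jars and bowl stand unchanged. I refine the tray from its rim corners and carry the board over.

```bash
python3 - <<'E'
from h import *
p=cams.camera("top")
obs=np.array([(50,272),(273,226),(307,388),(80,438)])/2.2+60-.3
X=np.array([[.125,.17,.026],[.125,-.17,.026],[-.125,-.17,.026],[-.125,.17,.026]])
f=lambda x:(proj(p,R.from_euler("z",x[2]).apply(X)+[x[0],x[1],0])-obs).ravel()
s=least_squares(f,[*TO[:2],TY]);print(s.x.round(4),f(s.x).round(1))
np.save("tray.npy",s.x)
E
cat >>h.py <<'E'
import os
if os.path.exists("tray.npy"): _x=np.load("tray.npy"); TY=_x[2]; TO=np.array([_x[0],_x[1],0])
E
python3 - <<'E'
from h import *
t=np.array(readout.read_state()["tcp_pos"])
print(t, tp(1,.2))
r.line_to(t+[-.03,.03,.08],speed=.15)
r.goto(tp(1,.22),tq(1,1)); r.line_to(tp(1,.10),speed=.12)
s=readout.read_state();print(s["t"],s["tcp_pos"],s["force"],s["grip_width"])
p=cams.camera("top");q=cams.camera("scene")
a=cv2.resize(p["color"][150:280,60:240,::-1],None,fx=3,fy=3,interpolation=3);b=cv2.resize(q["color"][60:190,240:360,::-1],(360,390),interpolation=3)
cv2.imwrite("pics/hov.png",np.vstack([np.hstack([a,np.zeros((390,0,3),np.uint8)]),])); cv2.imwrite("pics/hov.png",np.hstack([a[:,:430],b]))
E
```

```text
[0.5134 0.2905 0.1966] [-0.   0.2  1.1 -1.2  0.6 -0.1 -1.6  0.9]
[ 0.49320163 -0.14153934  0.25573526] [0.52915247 0.35483774 0.2       ]
14.3417 [0.52989598 0.35522809 0.10124203] [ 0.02401385  0.40874967 -1.21902842] 0.043745064853265216
```

View pics/hov.png

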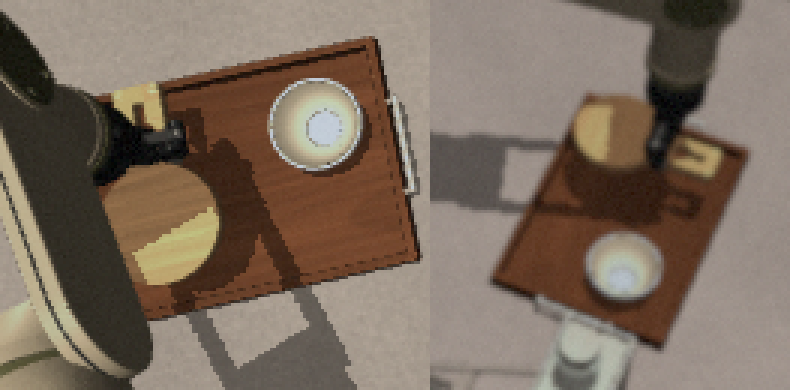

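The board is level over the free half of the tray, clear of the bowl. I check its extent numerically before lowering.

```bash
python3 - <<'E'
from h import *
p=cams.camera("top"); s=readout.read_state(); T=np.array(s["tcp_pos"])
A=R.from_euler("z",TY).as_matrix(); o=T-A@[.068,0,0]+[0,0,.003]
q=(o+outline()@A.T)
U=(proj(p,q)-[60,150])*3+1.5
print("pred tip",U[-3:-1].round(),"disc max col",U[:40,0].max(),"max row",U[:40,1].max())
print("seen tip ~(160,85),(110,95); disc right 219, bottom 288; px mm:",)
print((np.c_[((q-TO)@A)[:,:2]].min(0)).round(3),(((q-TO)@A)[:,:2].max(0)).round(3))
E
```

```text
pred tip [[157.  82.]
 [111.  92.]] disc max col 218.17537980093982 max row 287.24618204025035
seen tip ~(160,85),(110,95); disc right 219, bottom 288; px mm:
[-0.099  0.   ] [0.101 0.12 ]
```

```bash
python3 - <<'E'
from h import *
r.line_to(tp(1,.03),speed=.1)
h=r.line_to(tp(1,-.004),speed=.02,stop_force=5)
s=readout.read_state();print(h,s["t"],s["tcp_pos"],np.round(s["force"],1),np.round(s["moment"],2),s["grip_width"])
p=cams.camera("top");q=cams.camera("scene")
a=cv2.resize(p["color"][150:280,60:203,::-1],None,fx=3,fy=3,interpolation=3);b=cv2.resize(q["color"][60:190,240:360,::-1],(360,390),interpolation=3)
cv2.imwrite("pics/low.png",np.hstack([a,b]))
E
```

```text
True 16.4667 [0.52907861 0.3548085  0.00627812] [-0.4 -0.3  5.7] [-0.1   0.08  0.03] 0.04370980346841289
```

View pics/low.png

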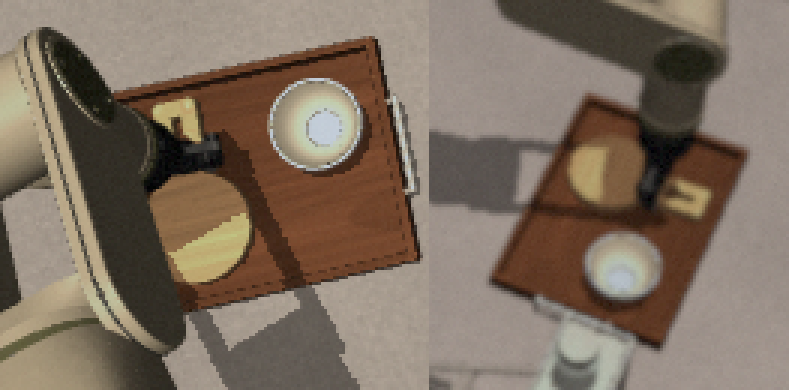

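Contact at TCP z = 6 mm puts the board's back at about the tray floor's 8 mm, inside the rim at both ends. I press lightly to settle it, then release.

```bash
python3 - <<'E'
from h import *
r.line_to(tp(1,.002),speed=.01,stop_force=6)
s=readout.read_state();print(s["tcp_pos"],np.round(s["force"],1),np.round(s["moment"],2))
effector.gripper_open(); r.dwell(.3)
s=readout.read_state();print(s["grip_width"],np.round(s["force"],1))
h=r.line_to(np.array(s["tcp_pos"])+[0,0,.1],speed=.08,stop_force=8);print(h)
r.line_to(tp(1,.25),speed=.2); r.goto(np.array([.35,.05,.35]),tq(1,1)); r.dwell(.5)
s=readout.read_state();print(s["t"],np.round(s["force"],1))
p=cams.camera("top");cv2.imwrite("pics/end.png",cv2.resize(p["color"][60:320,60:400,::-1],None,fx=2.2,fy=2.2,interpolation=3))
E
```

```text
[0.52910165 0.3548009  0.00629203] [-0.4  0.3  5.7] [-0.08  0.16  0.  ]
0.08518895653456814 [ 0.   0.  -0.4]
False
21.7167 [-0.1  0.4 -0.2]
```

View pics/end.png

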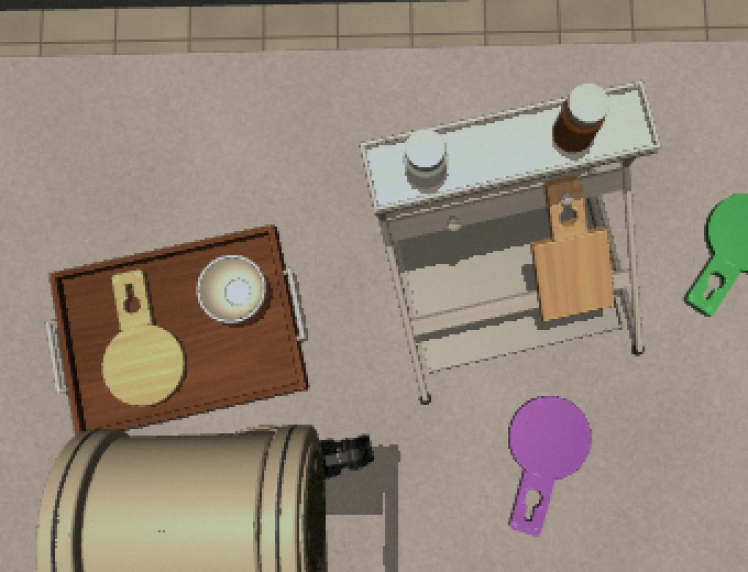

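The board lies flat in the tray's free half, disc at (144,364) and handle tip at (128,275), inside the rim and clear of the bowl. The square board, jars and bowl are unchanged, and the arm is clear.

```bash
python3 -c "
from rig import ticket
print(ticket.hand_in())"
```

```text
the job is handed in; nothing more can be done
None
```

The round board is off the rack and lying flat in the tray beside the bowl, released; the square board, jars and bowl are where they were, and I handed the job in at about 22 s on the robot's clock (limit 53 s).

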